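# Turn a vial tray open side up on the turning stand

## Task

The divided vial tray lies open side down at one end of the stand's lower shelf. Slide it along that shelf, without lifting it, until it is centred over the finger notch and lies flat there, then tip it up from the notch and over the step so that it lies open side up on the upper shelf. Finally slide it on until it sits square against the back rail between the two black marks, let go, and leave the carton, the flat box, the jar and the vial where they stand.

Things in the scene. Friction and masses are not known exactly. Their poses are not given: they have to be found in the camera images.
- stand: Grey two-level stand, fixed, 410 mm long. Origin: on the table under the middle of the step line; x points across the stand from lower to upper shelf, y along it, z up. Lower shelf: x -110..0 mm, y +-205, top at z 60, 12 thick, open beneath except end panels at y +-197. At x = 0 a 20 mm step up to the upper shelf: x 0..127, top at z 80, solid below.
- notch (a point): On the lower shelf at the finger notch, stand frame (-55, 0, 60) mm, axes as the stand's. The notch is cut right through the middle of the shelf's outer edge: stand y +-35, x -110..-50 (60 deep), open outward and down to the table. Thin black lines on the shelf at y +-57 show where the ends of a centred tray lie.
- rail (a point): Middle of the foot of the back rail's face, stand frame (115, 0, 80) mm, axes as the stand's. The rail runs along the whole upper shelf, 12 mm high. Thin flat black lines at stand y +-90 on the upper shelf mark the tray's final place.
- tray: White rigid plastic vial tray, 95 (x) by 110 (y) by 20 (z) mm, 4 mm walls, about 90 g, its open side divided into 3 by 3 cells. It starts open side down, plain face on top. Origin: centre of the open (rim) face; z points from the open to the plain face: up when open side down, down when open side up (the origin is then 20 mm above the shelf).
- carton: Upright paper carton 45 x 45 x 50 mm with a blue band, standing loose at the other end of the lower shelf; origin at the centre of its underside, z up. A bystander.
- flatbox: Paper carton 60 (x) by 90 (y) by 45 mm high with a blue band, loose on the table beside the stand, behind the rail or off the notch side; origin at the centre of its underside. A bystander.
- jar: Amber jar, diameter 56, 95 mm high, loose on the table beside the stand, on the side where the flat box is not; origin at the centre of its underside. A bystander.
- vial: Small capped glass vial, diameter 26, 45 mm high, standing loose on the upper shelf near one end; origin at the centre of its underside. A bystander.
There are look-alikes about, which are no part of the job. There is more than one size of the tray; the job needs the middle-sized.

How it is judged:
By the outcome, as a careful person would: the job done as asked, in the order asked, and still so for the second after the job is handed in, with the robot touching nothing.
It also fails if it takes over 61 s, if anything falls off the work surface, if the arm or the gripper's body presses on something with over 40 N, if the wrist force passes 120 N, or if a joint passes its speed limit or range.

## Robot

A 7-joint arm with a two-finger parallel gripper is mounted at the origin on the work surface. World frame = base frame: x ahead of the robot, y to its left, z up, the work surface at z = 0. Lengths are in m, angles in rad, forces in N, time in s.
With the tool pointing down it reaches from about 0.425 to 0.925 m from the base axis. Payload 6.8 kg.
Tool frame: the origin (TCP) lies midway between the tips of the shut fingers; the grasp point (between the pads) lies r.grip_point_offset behind it (r.grip_point_offset is the distance from the TCP to the grasp point, in m); z points along the fingers, y is the direction in which the jaws open and shut (so a half turn about z gives the same grasp; the last joint's range is limited). The gripper opens to 85 mm and grips with 20 to 120 N. Pads are 22 mm wide; open, the fingers measure 114 mm over their backs; the gripper's body (76 mm by 85 mm) begins 54 mm behind the grasp point. The pads swing forward as they close: fully open they stand 13 mm farther back than shut.
Start: joints at [-1.209, 0.477, 0.022, 1.555, -0.011, 1.109, -0.083], TCP at [0.306, 0.602, 0.231] pointing down, gripper open.
Joint ranges: [-2.96, 2.96], [-0.34, 2.1], [-1.41, 1.46], [0.24, 2.44], [-1.37, 4.51], [0.17, 1.92], [-2.96, 2.96]. Speed limits (rad/s): [2.39, 2.39, 3.14, 3.14, 3.14, 3.14, 3.14].

## Interface

Orientations are given as a rotation vector (axis times angle).
In Python, from bench import r gives the robot as it stands. The module is installed in compiled form; this text tells all that it offers.
- The arm moves only by the tool play_rows, never from a script. Its argument "deltas" is a list of rows, each a list of 3 entries, a list of its own where there are three numbers: the finger opening in mm, from 0 to 85.4, then the shift along the tool's x, y, z in mm, then the turn, a rotation vector about the tool's x, y, z in rad. A call has 1 to 8 rows; each row is the pose to reach, as a shift and turn from the pose measured when the call began, along the tool's axes at that moment; what a row does not reach only later rows make up. A row lasts 1/8 s, in which the tool goes at most 62.5 mm and 10.7 degrees, less where a joint would pass 70% of its speed; a pose out of reach is approached as far as the arm can. A call with a gripper value outside its range is refused whole. The fingers move at their own pace and stop on an object; "squeeze" is the grip in N (left out, the last holds). Time passes only in rows, so rows that repeat a pose let the fingers close. It gives the time, the measured TCP pose, the force and the opening at its end, in the units of the state.
- r.get_obs(): the state, without advancing time (a new reading comes with each control period).
- r.grab_frame(name): name is "scene" or "top" or "wrist"; returns (picture, depth): 480x640x3 uint8, red, green, blue; 480x640 float32, m along the optical axis (not along the pixel's ray), 0 where there is no reading.
- r.camera_model(name): a dict with "mtx" (3x3 intrinsics, pixels), "rvec" (rotation vector, rad) and "tvec" (3), from world to camera coordinates, as OpenCV has them; the wrist camera has in their place "T_tool_cam" (4x4, takes a point from camera to tool coordinates, whose origin is the TCP and whose axes are the flange's). Camera axes: x right, y down, z forward; pixel columns grow to the right and rows downward; lengths in m; the calibration is good to about 2 mm. A picture is of the moment at which its call begins: read the wrist's pose just before it. camera_model takes no time and is no camera call.
- r.hand_in(): hands the job in, once; it reports no verdict.
The state is a dict: "clock": time; "joints": joint angles; "qvel": joint speeds; "tau": joint torques, N m; "tcp_pos": TCP position; "orientation": TCP orientation; "contact_force": force on the tool from outside, world axes, zero at the start; "moment": the same for the moment, N m; "grip_width": finger opening in m.
Only numpy, scipy, OpenCV 4.12 (cv2) and the standard library are available. Lean on these libraries where they do the work, as an engineer would, in place of code of your own. Each camera call takes 0.05 s, during which the arm holds its last target. There are 200 camera calls.

## Working session

There is one attempt and no reset: what is moved stays moved. The work goes in short steps, Python scripts to look and compute and a tool call to move; the robot and the scene stay as the last step left them, time stands still between calls to the robot, and variables do not carry over. Pictures are saved under pics/ and viewed, about 8 in all and at most 12, crops included, and the job is handed in when it is done.

Besides the shell and the picture viewer there is one more tool, called after ">>>" by a JSON object that holds its "fn" and its "kwargs", one argument or row to a line. play_rows: Moves the arm, as the interface text tells. Its arguments: {"type":"object","properties":{"deltas":{"type":"array"},"squeeze":{"type":"number"}},"required":["deltas"]}

```bash
mkdir -p pics
cat > h.py <<'E'
import numpy as np, cv2
from scipy.spatial.transform import Rotation as R
from bench import r
def cam(name,obs=None):
    c=r.camera_model(name); K=np.array(c["mtx"])
    if "T_tool_cam" in c:
        T=np.eye(4);T[:3,:3]=R.from_rotvec(obs["orientation"]).as_matrix();T[:3,3]=obs["tcp_pos"]
        return K,T@np.array(c["T_tool_cam"])
    M=np.eye(4);M[:3,:3]=R.from_rotvec(np.ravel(c["rvec"])).as_matrix();M[:3,3]=np.ravel(c["tvec"])
    return K,np.linalg.inv(M)
def grab(name,fn):
    o=r.get_obs();p,d=r.grab_frame(name);K,T=cam(name,o)
    cv2.imwrite(f"pics/{fn}.png",p[:,:,::-1]);np.savez(f"pics/{fn}.npz",p=p,d=d,K=K,T=T)
    return p,d,K,T
def load(fn):
    z=np.load(f"pics/{fn}.npz");return z["p"],z["d"],z["K"],z["T"]
def ray(K,T,u,v,z):
    "pixel onto plane z"
    D=T[:3,:3]@np.linalg.solve(K,[u,v,1.]);return T[:3,3]+D*(z-T[2,3])/D[2]
def cloud(d,K,T):
    v,u=np.mgrid[:480,:640];P=np.stack([(u-K[0,2])/K[0,0]*d,(v-K[1,2])/K[1,1]*d,d],-1)
    return P@T[:3,:3].T+T[:3,3]
E
python3 - <<'E'
from h import *
o=r.get_obs();print(o,r.grip_point_offset)
a=grab("top","top0");b=grab("scene","scene0")
print(a[3],b[3])
E
```

```text
{'clock': 0.0, 'joints': array([-1.2091515 ,  0.47776913,  0.0223608 ,  1.55644595, -0.0115285 ,
        1.10931876, -0.08310029]), 'qvel': array([-0.00057217, -0.00061351,  0.00062389, -0.00032515,  0.00037063,
        0.00062807,  0.00013468]), 'tau': array([ 1.11934041e-04, -5.96461165e+01,  1.60801973e+00, -2.81199038e+01,
        1.24711587e-02,  9.51997878e-03, -9.81219159e-06]), 'tcp_pos': array([0.30529328, 0.60134755, 0.23034922]), 'orientation': array([-7.31051842e-01, -3.05503463e+00,  2.80669064e-03]), 'contact_force': array([-0.33825151, -0.00887691,  0.09633667]), 'moment': array([-0.00066913, -0.01005295,  0.00990728]), 'grip_width': 0.08526481470028874} 0.0187
[[-0.06936527 -0.97750308  0.19918881  0.36548975]
 [-0.99758656  0.06858554 -0.01082034 -0.06078375]
 [-0.00308455 -0.19945863 -0.97990139  1.34883899]
 [ 0.          0.          0.          1.        ]] [[-0.5557326   0.45926781 -0.69298943  1.34772269]
 [ 0.83133044  0.29983287 -0.46796361  0.41761229]
 [-0.00713962 -0.83616585 -0.54843022  0.64848907]
 [ 0.          0.          0.          1.        ]]
```

View pics/top0.png

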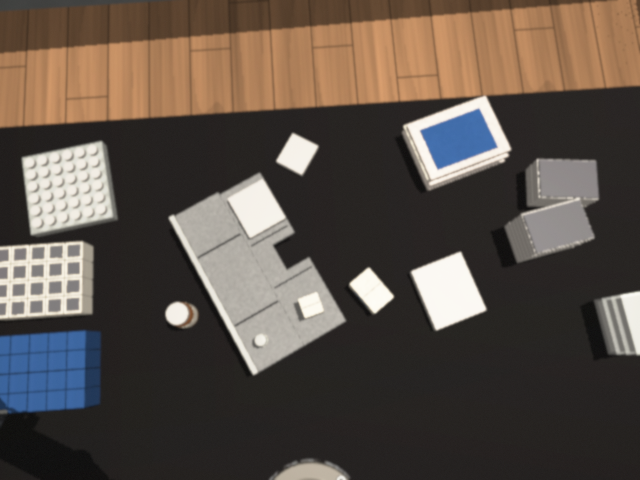

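View pics/scene0.png

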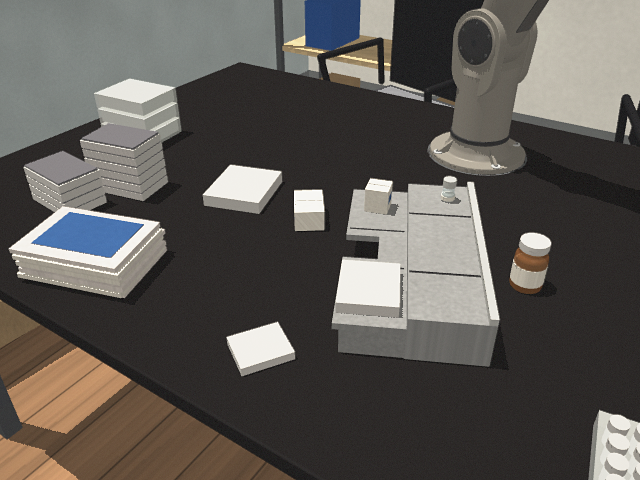

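The top view shows the tray at px (258,207), the carton at (311,305), the vial at (260,341), the jar at (181,314) and the flat box at (371,290). The notch opens towards (295,255). Next I'll measure the stand and these items.

```bash
cat > m1.py <<'E'
from h import *
p,d,K,T=load("top0");P=cloud(d,K,T);
def q(u,v,w=2):
    return np.round(np.median(P[v-w:v+w+1,u-w:u+w+1].reshape(-1,3),0)*1000,1)
for n,u,v in [("tray",258,207),("upper",230,265),("lower",270,268),("carton",311,305),("vial",260,340),("jar",181,314),("flat",371,290),("dec",297,154),("dec2",448,290),("table",340,200)]: print(n,q(u,v))
# height masks within stand area
reg=np.zeros(d.shape,bool);reg[150:400,150:420]=True
def rect(lo,hi,box=None,name=""):
    m=(P[...,2]>lo)&(P[...,2]<hi)&reg
    if box: b=np.zeros_like(m);b[box[1]:box[3],box[0]:box[2]]=True;m&=b
    m=cv2.morphologyEx(m.astype(np.uint8),cv2.MORPH_OPEN,np.ones((2,2)))
    n,l,s,c=cv2.connectedComponentsWithStats(m);k=1+np.argmax(s[1:,4]);X=P[l==k]
    rc=cv2.minAreaRect((X[:,:2]*1000).astype(np.float32));print(name,len(X),np.median(X[:,2])*1000,rc);return cv2.boxPoints(rc)
rect(.072,.088,(215,165,300,245),"tray")
rect(.072,.088,(165,190,290,380),"upper")
rect(.05,.068,(215,165,350,350),"lower")
rect(.03,.06,(345,260,400,320),"flat")
rect(.08,.13,(290,285,330,325),"carton")
rect(.08,.12,(150,290,205,335),"jar")
rect(.1,.14,(245,325,275,355),"vial")
rect(.087,.1,(165,200,265,380),"rail")
E
python3 m1.py
```

```text
tray [701.2  76.8  80.4]
upper [568.  147.2  80.9]
lower [557.9  57.6  60.2]
carton [461.5 -33.4 110.4]
vial [392.9  81.1 125.1]
jar [462.7 257.9  95.4]
flat [ 491.9 -175.    45.1]
dec [849.3 -20.6  15.3]
dec2 [ 480.8 -359.2   27.8]
table [ 7.265e+02 -1.204e+02 -5.000e-01]
tray 1840 79.81360757843147 ((561.384765625, 11.99029541015625), (415.5989990234375, 95.75285339355469), 26.46200180053711)
upper 8638 80.20737088953622 ((522.4002075195312, 128.48257446289062), (465.030029296875, 159.7421112060547), 31.381635665893555)
lower 5018 60.0499979176371 ((576.6043701171875, 24.926376342773438), (454.5879821777344, 113.67176818847656), 26.099899291992188)
flat 1002 44.64604712758757 ((490.2438049316406, -179.52383422851562), (90.1438217163086, 67.27716064453125), 35.771427154541016)
carton 423 109.44432185781116 ((423.45733642578125, -44.6701774597168), (120.32464599609375, 45.60683822631836), 16.12427520751953)
jar 404 94.62274775401214 ((429.73834228515625, 119.19942474365234), (379.23211669921875, 47.64759063720703), 77.5162124633789)
vial 111 124.42406361520742 ((390.8374328613281, 79.87155151367188), (21.426738739013672, 21.343212127685547), 85.92449188232422)
rail 959 92.00409196021586 ((472.7825927734375, 160.2546844482422), (466.6296691894531, 154.0640411376953), 45.836570739746094)
```

```bash
cat > m2.py <<'E'
from h import *
p,d,K,T=load("top0");P=cloud(d,K,T)*1000
m=(abs(P[...,2]-92)<3);m[:,:165]=0;m[:,265:]=0;m[:190]=0;m[385:]=0
X=P[m][:,:2].astype(np.float32)
for i in range(4):
    vx,vy,x0,y0=cv2.fitLine(X,cv2.DIST_HUBER,0,.01,.01).ravel();n=np.array([-vy,vx]);e=(X-[x0,y0])@n;X=X[abs(e)<10]
if vx>0: vx,vy=-vx,-vy
Y=np.array([vx,vy]);Xa=np.array([vy,-vx])  # stand y dir, x dir (y = rot90 x)
s=X@Y;print("rail dir",Y,Xa,"n",len(X),"len",np.percentile(s,[.5,99.5]),"across",np.percentile(X@Xa,[2,50,98]))
L=P[...,:2]@Y;A=P[...,:2]@Xa
ym=np.percentile(s,[.5,99.5]).mean()
# step line: per stand-y strips, between tray end and carton
rc=X@Xa;rx=np.median(rc);print("rail mid across",rx,"-> step",rx-121)
for y in range(-60,181,20):
    k=(abs(L-ym-y)<4)&(A>rx-235)&(A<rx)
    a,z=A[k],P[...,2][k]; lo=a[abs(z-60)<3];up=a[abs(z-80)<3]
    if len(lo) and len(up): print(y,"lower",lo.min()-rx+121,lo.max()-rx+121,"upper",up.min()-rx+121)
O=Y*ym+Xa*(rx-121);print("origin",O,"yaw",np.arctan2(Xa[1],Xa[0]))
S=lambda q:np.round([(q[:2]-O)@Xa,(q[:2]-O)@Y],1)
for nm,lo,hi,b in [("tray",77,83,(215,165,300,245)),("flat",42,48,(340,255,400,325)),("carton",107,113,(290,285,330,325)),("jar",90,98,(160,295,205,335)),("vial",121,128,(245,325,275,355))]:
    m=np.zeros(d.shape,np.uint8);m[b[1]:b[3],b[0]:b[2]]=1;m&=((P[...,2]>lo)&(P[...,2]<hi)).astype(np.uint8)
    if nm=="tray": m&=((A-rx+121)<-4).astype(np.uint8)
    m=cv2.morphologyEx(m,cv2.MORPH_OPEN,np.ones((3,3)));n,l,st,c=cv2.connectedComponentsWithStats(m);Q=P[l==1+np.argmax(st[1:,4])]
    rc=cv2.minAreaRect(Q[:,:2].astype(np.float32));print(nm,rc,"stand",S(np.array(rc[0])),"box",[S(c) for c in cv2.boxPoints(rc)])
np.savez("stand.npz",O=O,X=Xa,Y=Y)
E
python3 m2.py
```

```text
rail dir [-0.8984581 -0.4390592] [-0.4390592  0.8984581] n 750 len [-741.60847107 -335.06710678] across [-58.63235382 -52.68437958 -46.77209961]
rail mid across -52.68438 -> step -173.68439
-60 lower -109.42165256919878 0.21349626428894908 upper 0.1801101574747861
-40 lower -109.21606146042512 0.08670134221807757 upper 0.21595169964021466
-20 lower -49.37404901017976 -1.2776156995768133 upper 1.204647265831852
0 lower -49.14860256688996 -0.23616104852217745 upper 0.2711909378795383
20 lower -49.18490781305755 -0.1699986550411836 upper 1.7326896908441256
40 lower -109.77258067381462 -0.41547192396078003 upper 0.7746757645133471
60 lower -109.64957266890468 -0.5042861115919379 upper 0.4617322299232569
80 lower -108.74307802131369 -0.7825628828272215 upper 0.5180621521883211
100 lower -109.43752742206192 0.1372833485099818 upper 0.33895160433064575
120 lower -109.2585781616558 0.22595675740748788 upper 0.3501678937920474
140 lower -109.32156718917275 -0.1568750604035074 upper 0.3662116754871647
160 lower -109.62995825342443 0.0007956066808674223 upper -75.1894008028377
180 lower -109.91
[... 532 characters left out ...]
.8]), array([-195.1,  152.3])]
carton ((466.4344482421875, -32.96062469482422), (17.644577026367188, 36.83769989013672), 46.683834075927734) stand [-60.7 133.7] box [array([-46.6, 148.5]), array([-81.1, 135.5]), array([-74.8, 119. ]), array([-40.4, 132. ])]
jar ((465.5840148925781, 262.83538818359375), (37.34981155395508, 20.23158073425293), 81.23002624511719) stand [205.4   4.6] box [array([195.9,  23.6]), array([184.3,   7. ]), array([215. , -14.3]), array([226.5,   2.3])]
vial ((393.696044921875, 76.99034881591797), (8.831009864807129, 10.842337608337402), 87.1343994140625) stand [ 70.  150.8] box [array([ 68.8, 157.7]), array([ 63.5, 148.2]), array([ 71.2, 143.9]), array([ 76.5, 153.4])]
```

```bash
cat >> h.py <<'E'
try:
    _s=np.load("stand.npz");O=_s["O"];X=_s["X"];Y=_s["Y"]
    SR=np.array([[X[0],Y[0],0],[X[1],Y[1],0],[0,0,1.]]);SO=np.array([O[0],O[1],0])
except Exception: pass
def w2s(p): return (np.asarray(p)-SO)@SR
def s2w(p): return SR@np.asarray(p)+SO
def ori(a,sg=1):
    "tool orientation (world) for tip angle a deg: 0 pointing stand +x, 90 down"
    a=np.radians(a);z=np.array([np.cos(a),0,-np.sin(a)]);y=sg*np.array([np.sin(a),0,np.cos(a)])
    return SR@np.stack([np.cross(y,z),y,z],1)
def rel(ps,Rt,o=None):
    "delta row (mm, rad) from present pose to stand position ps mm, orientation Rt"
    o=o or r.get_obs();Rc=R.from_rotvec(o["orientation"]).as_matrix()
    return np.round(Rc.T@(s2w(ps)-np.array(o["tcp_pos"])*1000),1).tolist(),np.round(R.from_matrix(Rc.T@Rt).as_rotvec(),3).tolist()
def where():
    o=r.get_obs();Rc=SR.T@R.from_rotvec(o["orientation"]).as_matrix()
    with open("log.txt","a") as f: f.write(repr([list(o["joints"]),list(o["tcp_pos"]),list(o["orientation"])])+"\n")
    print("t",round(o["clock"],2),"stand",np.round(w2s(o["tcp_pos"]*1000),1),"tool z",np.round(Rc[:,2],3),"y",np.round(Rc[:,1],3),"F",np.round(SR.T@o["contact_force"],1),"grip",round(o["grip_width"]*1000,1),"q",np.round(o["joints"],2))
    return o
E
python3 - <<'E'
from h import *
where()
for sg in (1,-1): print(sg,rel([-50,-125,330],ori(90,sg)))
E
```

```text
t 0.1 stand [ 5.799e+02 -1.000e-01  2.304e+02] tool z [-0.001  0.001 -1.   ] y [ 0.602 -0.798 -0.002] F [ 0.3  0.5 -1.1] grip 85.3 q [-1.21  0.48  0.02  1.56 -0.01  1.11 -0.08]
1 ([-578.1, -279.9, -99.0], [-0.002, -0.001, -0.924])
-1 ([-578.1, -279.9, -99.0], [-0.001, 0.002, 2.217])
```

>>> {"fn": "play_rows", "kwargs": {
  "deltas": [
    [85, [-300, -140, -90], [0, 0, 1.1]],
    [85, [-300, -140, -90], [0, 0, 1.1]],
    [85, [-300, -140, -90], [0, 0, 1.1]],
    [85, [-300, -140, -90], [0.15, 0.1, 1.1]],
    [85, [-300, -140, -90], [0.3, 0.2, 1.1]],
    [85, [-300, -140, -90], [0.3, 0.2, 1.1]]
  ]
}}

```text
clock: 0.85
tcp_pos: [0.5118, 0.3377, 0.3222]
orientation: [-2.005, -2.117, 0.289]
contact_force: [0.3, 0.3, 0.0]
grip_width: 0.085
```

Run:
```python
from h import *
where()
print(rel([-50,-125,330],ori(90,-1)))
```

```text
t 0.85 stand [252.4 -69.8 322.2] tool z [ 0.127  0.255 -0.959] y [-0.371 -0.884 -0.284] F [ 0.1 -0.4  0. ] grip 85.0 q [-0.82  0.47  0.32  1.43 -0.28  1.53 -0.4 ]
([-256.3, 158.8, -60.0], [-0.265, 0.153, 1.162])
```

>>> {"fn": "play_rows", "kwargs": {
  "deltas": [
    [85, [-256, 159, -60], [-0.26, 0.15, 1.16]],
    [85, [-256, 159, -60], [-0.26, 0.15, 1.16]],
    [85, [-256, 159, -60], [-0.26, 0.15, 1.16]],
    [85, [-256, 159, -60], [-0.26, 0.15, 1.16]],
    [85, [-256, 159, -60], [-0.26, 0.15, 1.16]],
    [85, [-256, 159, -60], [-0.26, 0.15, 1.16]],
    [85, [-256, 159, -60], [-0.265, 0.153, 1.162]],
    [85, [-256, 159, -60], [-0.265, 0.153, 1.162]]
  ]
}}

```text
clock: 1.85
tcp_pos: [0.6938, 0.0912, 0.3295]
orientation: [-3.06, -0.71, 0.002]
contact_force: [-0.1, 0.8, -0.1]
grip_width: 0.0851
```

Run:
```python
from h import *
where();grab("wrist","w1")
```

```text
t 1.85 stand [ -49.  -125.1  329.5] tool z [ 0.001  0.001 -1.   ] y [-1.    -0.001 -0.001] F [ 0.7 -0.3 -0.1] grip 85.1 q [-0.65  0.52  0.69  1.4  -0.33  1.34 -1.07]
```

View pics/w1.png

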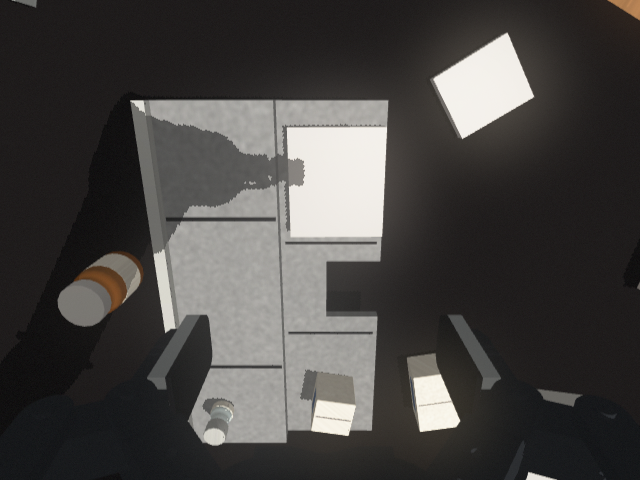

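The wrist view shows the tray top with corners near px (288,126), (386,125), (382,237) and (291,237), the notch at (350,290), and clear corridors. I'll measure these.

```bash
cat > m3.py <<'E'
from h import *
import sys
def tray(fn,z,box,thr=215):
    p,d,K,T=load(fn);g=cv2.cvtColor(p,cv2.COLOR_RGB2GRAY);m=np.zeros_like(g);b=box;m[b[1]:b[3],b[0]:b[2]]=(g[b[1]:b[3],b[0]:b[2]]>thr)*255
    m=cv2.morphologyEx(m,cv2.MORPH_CLOSE,np.ones((9,9)))
    c=max(cv2.findContours(m,0,1)[0],key=cv2.contourArea).reshape(-1,2)
    W=np.array([w2s(ray(K,T,u,v,z/1000)*1000) for u,v in c])[:,:2].astype(np.float32)
    rc=cv2.minAreaRect(W);P=w2s(cloud(d,K,T)*1000);k=cv2.erode(m,np.ones((15,15)))>0
    print(fn,"c",np.round(rc[0],1),"size",np.round(rc[1],1),"ang",round(rc[2],2),"depth z",np.round(np.median(P[k],0),1),"box",np.round(cv2.boxPoints(rc),1).tolist())
if __name__=="__main__":
    tray("w1",80,(270,100,400,250),150);tray("top0",80,(215,165,300,245),190)
    p,d,K,T=load("w1")
    for n,u,v in [("step",278,200),("mark-",330,243),("mark+",330,333),("notch in-",326,262),("notch in+",326,316),("notch out-",381,262),("outer corner",388,100)]:
        print(n,np.round(w2s(ray(K,T,u,v,.06)*1000),1))
E
python3 m3.py
```

```text
w1 c [ -50.1 -131.5] size [116.3 146.9] ang 0.09 depth z [ -55.8 -135.7   79. ] box [[-108.4000015258789, -58.20000076293945], [-108.19999694824219, -205.10000610351562], [8.100000381469727, -204.89999389648438], [7.900000095367432, -58.0]]
top0 c [ -59.9 -127.9] size [ 96.5 113.3] ang 0.49 depth z [ -60.  -126.9   79.9] box [[-108.69999694824219, -71.69999694824219], [-107.69999694824219, -184.89999389648438], [-11.199999809265137, -184.10000610351562], [-12.199999809265137, -70.80000305175781]]
step [  -0.  -105.6   60. ]
mark- [-55.2 -57.4  60. ]
mark+ [-56.   56.7  60. ]
notch in- [-50.9 -34.8  60. ]
notch in+ [-51.2  33.7  60. ]
notch out- [-112.1  -34.9   60. ]
outer corner [-110.6 -205.7   60. ]
```

Run:
```python
from h import *
import m3
m3.tray("w1",80,(270,100,400,250),235)
print(rel([-60,-208,130],ori(90,-1)));print(rel([-60,-208,63],ori(90,-1)))
```

```text
w1 c [ -61.1 -127.8] size [ 92.8 106.5] ang 0.41 depth z [ -69.7 -137.9   79.4] box [[-107.9000015258789, -74.80000305175781], [-107.0999984741211, -181.39999389648438], [-14.300000190734863, -180.6999969482422], [-15.100000381469727, -74.19999694824219]]
([83.0, 11.2, 199.5], [-0.001, 0.001, 0.002])
([83.1, 11.2, 266.5], [-0.001, 0.001, 0.002])
```

>>> {"fn": "play_rows", "kwargs": {
  "deltas": [
    [60, [83, 11, 60], [0, 0, 0.002]],
    [60, [83, 11, 120], [0, 0, 0.002]],
    [60, [83, 11, 180], [0, 0, 0.002]],
    [60, [83, 11, 220], [0, 0, 0.002]],
    [60, [83, 11, 245], [0, 0, 0.002]],
    [60, [83, 11, 258], [0, 0, 0.002]],
    [60, [83, 11, 265], [0, 0, 0.002]],
    [60, [83, 11, 265], [0, 0, 0.002]]
  ]
}}

```text
clock: 2.9
tcp_pos: [0.7736, 0.1179, 0.0655]
orientation: [-3.06, -0.709, -0.0]
contact_force: [-0.1, 0.3, -0.1]
grip_width: 0.0602
```

Run:
```python
from h import *
where()
for y in (-192,-66): print(rel([-60,y,64],ori(90,-1)))
```

```text
t 2.9 stand [ -60.  -208.5   65.5] tool z [ 0.001 -0.    -1.   ] y [-1.    -0.001 -0.001] F [ 0.3 -0.1 -0.1] grip 60.2 q [-0.55  0.88  0.56  1.4  -0.5   1.01 -1.  ]
([-16.5, -0.0, 1.5], [-0.001, -0.0, 0.001])
([-142.5, -0.1, 1.4], [-0.001, -0.0, 0.001])
```

>>> {"fn": "play_rows", "kwargs": {
  "deltas": [
    [60, [-8, 0, 1], [0, 0, 0]],
    [60, [-16, 0, 1], [0, 0, 0]],
    [60, [-26, 0, 1], [0, 0, 0]],
    [60, [-38, 0, 1], [0, 0, 0]],
    [60, [-50, 0, 1], [0, 0, 0]],
    [60, [-62, 0, 1], [0, 0, 0]],
    [60, [-74, 0, 1], [0, 0, 0]],
    [60, [-86, 0, 1], [0, 0, 0]]
  ]
}}

```text
clock: 3.9
tcp_pos: [0.6956, 0.0797, 0.0645]
orientation: [-3.06, -0.709, -0.0]
contact_force: [1.1, 0.7, 0.3]
grip_width: 0.0599
```

>>> {"fn": "play_rows", "kwargs": {
  "deltas": [
    [60, [-11, 0, 0], [0, 0, 0]],
    [60, [-21, 0, 0], [0, 0, 0]],
    [60, [-30, 0, 0], [0, 0, 0]],
    [60, [-38, 0, 0], [0, 0, 0]],
    [60, [-44, 0, 0], [0, 0, 0]],
    [60, [-48, 0, 0], [0, 0, 0]],
    [60, [-50, 0, 0], [0, 0, 0]],
    [60, [-50, 0, 0], [0, 0, 0]]
  ]
}}

```text
clock: 4.9
tcp_pos: [0.6505, 0.0577, 0.0644]
orientation: [-3.06, -0.709, 0.0]
contact_force: [-0.6, -0.4, -0.2]
grip_width: 0.06
```

Run:
```python
from h import *
import m3
where();grab("top","top1");m3.tray("top1",80,(235,200,310,310),190)
```

```text
t 4.9 stand [-60.1 -71.5  64.4] tool z [ 0.001  0.    -1.   ] y [-1.    -0.001 -0.001] F [-0.1  0.7 -0.2] grip 60.0 q [-0.57  0.7   0.56  1.76 -0.49  0.82 -0.89]
top1 c [-59.8  -4.4] size [ 95.9 111.1] ang 0.07 depth z [-61.9   0.6  80. ] box [[-107.9000015258789, 51.099998474121094], [-107.69999694824219, -60.0], [-11.800000190734863, -59.900001525878906], [-11.899999618530273, 51.20000076293945]]
```

>>> {"fn": "play_rows", "kwargs": {
  "deltas": [
    [60, [-2, 0, 0], [0, 0, 0]],
    [60, [-4, 0, 0], [0, 0, 0]],
    [60, [-5, 0, 0], [0, 0, 0]],
    [60, [-5, 0, 0], [0, 0, 0]],
    [60, [3, 0, 0], [0, 0, 0]],
    [60, [15, 0, -10], [0, 0, 0]],
    [60, [20, 0, -60], [0, 0, 0]],
    [60, [20, 0, -120], [0, 0, 0]]
  ]
}}

```text
clock: 5.95
tcp_pos: [0.6691, 0.0674, 0.1855]
orientation: [3.06, 0.711, -0.002]
contact_force: [0.6, 1.9, 0.1]
grip_width: 0.0602
```

```bash
cat > fk.py <<'E'
from h import *
from scipy.optimize import least_squares
import itertools
D=[eval(l) for l in open("log.txt")];Q=np.array([x[0] for x in D]);Pp=np.array([x[1] for x in D]);RR=[R.from_rotvec(x[2]) for x in D]
def fk(q,g,s):
    d1,L1,a1,L2,a2,aw,Lt,y0,yt=g
    rz=lambda t:R.from_euler("z",t);ry=lambda t:R.from_euler("y",t)
    Rm=rz(s[0]*q[0]+y0);p=np.array([0,0,d1]);Rm=Rm*ry(q[1]);Rm=Rm*rz(s[1]*q[2]);p=p+Rm.apply([a1,0,L1])
    Rm=Rm*ry(q[3]);p=p+Rm.apply([a2,0,0]);Rm=Rm*rz(s[2]*q[4]);p=p+Rm.apply([0,0,L2]);Rm=Rm*ry(q[5]);p=p+Rm.apply([aw,0,Lt]);Rm=Rm*rz(s[3]*q[6]+yt)
    return p,Rm
def res(g,s): 
    e=[]
    for q,p,Rm in zip(Q,Pp,RR):
        a,b=fk(q,g,s);e+=[*(a-p)*3,*(b.inv()*Rm).as_rotvec()]
    return np.array(e)
def fit():
    best=None
    for s in itertools.product([1,-1],repeat=4):
        for y0 in (0,1.6,3.1,-1.6):
            for yt in (0,1.6,3.1,-1.6):
                f=least_squares(res,[.35,.42,0,.4,0,0,.3,y0,yt],args=(s,),max_nfev=25)
                if best is None or f.cost<best[0]-1e-9: best=(f.cost,f.x,s)
    return best
if __name__=="__main__":
    where();D=[eval(l) for l in open("log.txt")];Q=np.array([x[0] for x in D]);Pp=np.array([x[1] for x in D]);RR=[R.from_rotvec(x[2]) for x in D]
    b=fit();print(b[0],np.round(b[1],4),b[2]);np.savez("fk.npz",g=b[1],s=b[2])
E
python3 fk.py
```

```text
t 5.95 stand [-59.5 -92.4 185.5] tool z [ 0.     0.001 -1.   ] y [-1.    -0.002 -0.   ] F [ 1.5 -1.4  0.1] grip 60.2 q [-0.63  0.59  0.65  1.64 -0.4   1.05 -0.98]
0.0016026997222722858 [ 0.2558  0.5396 -0.0188  0.4687 -0.0185 -0.0194  0.311  -0.0896  1.4818] (-1, -1, -1, -1)
```

```bash
cat > fk2.py <<'E'
import fk; from fk import *
def fk2(q,g,s):
    d1,L1,a1,L2,a2,aw,Lt,y0,yt,b0,b1,b2,b3,o2,o3,o4,o5,o6=g
    rz=lambda t:R.from_euler("z",t);ry=lambda t:R.from_euler("y",t)
    Rm=rz(s[0]*q[0]+y0);p=Rm.apply([0,b0,d1]);Rm=Rm*ry(q[1]+o2)*rz(s[1]*q[2]+o3);p=p+Rm.apply([a1,b1,L1])
    Rm=Rm*ry(q[3]+o4);p=p+Rm.apply([a2,b2,0]);Rm=Rm*rz(s[2]*q[4]+o5);p=p+Rm.apply([0,b3,L2]);Rm=Rm*ry(q[5]+o6);p=p+Rm.apply([aw,0,Lt]);Rm=Rm*rz(s[3]*q[6]+yt)
    return p,Rm
if __name__=="__main__":
    z=np.load("fk.npz");s=z["s"]
    print(np.round(res(z["g"],s).reshape(-1,6),4))
    fk.fk=fk2
    pr=np.r_[np.zeros(9),np.zeros(9)]
    g0=np.r_[z["g"],np.zeros(9)]
    def rr(g): return np.r_[res(g,s)*100,(g[9:13])*20,g[13:]*30, (g[[2,4,5]])*20]
    f=least_squares(rr,g0);print(f.cost,np.round(f.x,4));print(np.round(res(f.x,s).reshape(-1,6),4))
    np.savez("fk2.npz",g=f.x,s=s)
E
python3 fk2.py
```

```text
[[-0.0008  0.0117  0.0281 -0.     -0.0002 -0.0006]
 [ 0.0019  0.0217 -0.002   0.0027 -0.0254  0.0031]
 [-0.0206 -0.0014 -0.0059 -0.0001 -0.0001 -0.0006]
 [ 0.0083 -0.0183 -0.004   0.     -0.     -0.0006]
 [-0.0003  0.002  -0.0085 -0.     -0.0001 -0.0006]
 [-0.0109  0.0002 -0.0077 -0.0001 -0.     -0.0006]]Traceback (most recent call last):
  File "fk2.py", line 15, in <module>
    f=least_squares(rr,g0);print(f.cost,np.round(f.x,4));print(np.round(res(f.x,s).reshape(-1,6),4))
    return func(*args, **kwargs)
    vector_fun = VectorFunction(
        fun_wrapped,
    ...<6 lines>...
        workers=workers
    )
    self._update_fun()
    ~~~~~~~~~~~~~~~~^^
    self.f = self.fun_wrapped(xp_copy(self.x))
             ~~~~~~~~~~~~~~~~^^^^^^^^^^^^^^^^^
    return np.atleast_1d(self.fun(x))
                         ~~~~~~~~^^^
    return self.f(x, *self.args, **self.kwargs)
           ~~~~~~^^^^^^^^^^^^^^^^^^^^^^^^^^^^^^
  File "fk2.py", line 14, in rr
    def rr(g): return np.r_[res(g,s)*100,(g[9:13])*20,g[13:]*30, (g[[2,4,5]])*20]
                            ~~~^^^^^
  File "fk.py", line 14, in res
    a,b=fk(q,g,s);e+=[*(a-p)*3,*(b.inv()*Rm).as_rotvec()]
        ~~^^^^^^^
  File "fk.py", line 6, in fk
    d1,L1,a1,L2,a2,aw,Lt,y0,yt=g
    ^^^^^^^^^^^^^^^^^^^^^^^^^^
ValueError: too many values to unpack (expected 9)
```

```bash
cat > ik.py <<'E'
from fk import *
import fk
z=np.load("fk.npz");g=z["g"];s=z["s"]
lo=np.array([-2.96,-.34,-1.41,.24,-1.37,.17,-2.96])+.05;hi=np.array([2.96,2.1,1.46,2.44,4.51,1.92,2.96])-.05
def ik(p,Rt,q0):
    def f(q):
        a,b=fk.fk(q,g,s);return np.r_[(a-p)*10,(b.inv()*R.from_matrix(Rt)).as_rotvec()*2,(q-q0)*.02]
    x=least_squares(f,np.clip(q0,lo+.01,hi-.01),bounds=(lo,hi)).x;a,b=fk.fk(x,g,s)
    return x,np.linalg.norm(a-p)*1000,np.degrees(np.linalg.norm((b.inv()*R.from_matrix(Rt)).as_rotvec()))
D_=32
def tcp(a,H,y=-18):
    t=np.radians(a);ax=np.array([np.cos(t),-np.sin(t)]);pe=np.array([np.sin(t),np.cos(t)])
    q=np.array(H)-(95-D_)*ax-10*pe;return np.array([q[0],y,q[1]])
if __name__=="__main__":
    q00=np.array(eval(open("log.txt").readlines()[-1])[0])
    for sg in (-1,1):
        q=q00;print("sg",sg)
        path=[(a,(-150,-18,130)) for a in (90,70,50,35,20)]+[(20,(-155,-18,90)),(20,(-78,-18,60))]+[(a,tcp(a,(-2,81))) for a in range(30,160,10)]
        for a,p in path:
            q,e,w=ik(s2w(p)/1000,ori(a,sg),q);print(a,np.round(p),"err",round(e,1),round(w,1),np.round(q,2))
E
python3 ik.py
```

```text
sg -1
90 [-150  -18  130] err 0.0 0.0 [-0.46  0.61  0.63  1.75 -0.43  0.93 -0.77]
70 [-150  -18  130] err 0.0 0.0 [-0.22  0.69  0.5   1.6  -0.59  1.25 -0.61]
50 [-150  -18  130] err 0.0 0.0 [-0.02  0.81  0.39  1.45 -0.7   1.56 -0.54]
35 [-150  -18  130] err 0.0 0.0 [ 0.09  0.93  0.31  1.34 -0.77  1.78 -0.53]
20 [-150  -18  130] err 0.0 0.0 [ 0.3   1.04 -0.02  1.26 -0.71  1.87 -0.65]
20 [-155  -18   90] err 0.0 0.0 [ 0.31  1.09 -0.01  1.24 -0.7   1.84 -0.62]
20 [-78 -18  60] err 0.0 0.0 [ 0.25  1.06 -0.03  1.41 -0.73  1.7  -0.57]
30 [-62. -18. 104.] err 0.0 0.0 [ 0.19  0.89  0.01  1.51 -0.7   1.6  -0.61]
40 [-57. -18. 114.] err 0.0 0.0 [ 0.12  0.79  0.05  1.57 -0.66  1.47 -0.64]
50 [-50. -18. 123.] err 0.0 0.0 [ 0.04  0.7   0.09  1.64 -0.6   1.34 -0.69]
60 [-42. -18. 131.] err 0.0 0.0 [-0.05  0.61  0.13  1.7  -0.53  1.21 -0.76]
70 [-33. -18. 137.] err 0.0 0.0 [-0.16  0.54  0.17  1.76 -0.44  1.08 -0.86]
80 [-23. -18. 141.] err 0.0 0.0 [-0.3   0.48  0.23  1.82 -0.32  0.95 -1.01]
90 [-12. -18. 144.] err 0.0 0.0 [-0.45  0.44  0.3   1.88 -0.17  0.85 -1.19]
100 [ -1. -18. 145.] err 0.0 0.0 
[... 1256 characters left out ...]
.11  2.14]
70 [-33. -18. 137.] err 0.0 0.0 [ 0.2   0.55 -0.33  1.77 -0.17  1.01  2.03]
80 [-23. -18. 141.] err 0.0 0.0 [ 0.08  0.48 -0.27  1.83 -0.05  0.91  1.89]
90 [-12. -18. 144.] err 0.0 0.0 [-0.06  0.43 -0.2   1.88  0.11  0.84  1.7 ]
100 [ -1. -18. 145.] err 0.0 0.0 [-0.23  0.41 -0.12  1.92  0.31  0.8   1.47]
110 [ 10. -18. 144.] err 0.0 0.0 [-0.39  0.41 -0.05  1.95  0.52  0.81  1.23]
120 [ 21. -18. 141.] err 0.0 0.0 [-0.55  0.44  0.02  1.97  0.71  0.86  0.99]
130 [ 31. -18. 136.] err 0.0 0.0 [-0.69  0.5   0.08  1.98  0.86  0.94  0.78]
140 [ 40. -18. 129.] err 0.0 0.0 [-0.81  0.57  0.12  1.98  0.97  1.04  0.61]
150 [ 48. -18. 121.] err 0.0 0.0 [-0.91  0.67  0.16  1.97  1.04  1.15  0.48]
```

Run:
```python
from h import *
print(rel([-160,-18,170],ori(90,-1)));print(rel([-170,-18,150],ori(20,-1)))
```

```text
([-74.6, 100.3, 15.6], [-0.0, 0.001, 0.002])
([-74.5, 110.3, 35.6], [1.221, 0.002, 0.001])
```

>>> {"fn": "play_rows", "kwargs": {
  "deltas": [
    [60, [-37, 50, 0], [0.1, 0, 0]],
    [60, [-74, 100, 0], [0.25, 0, 0]],
    [60, [-74, 110, 0], [0.43, 0, 0]],
    [60, [-74, 110, 10], [0.61, 0, 0]],
    [60, [-74, 110, 20], [0.79, 0, 0]],
    [60, [-74, 110, 35], [0.97, 0, 0]],
    [60, [-74, 110, 35], [1.15, 0, 0]],
    [60, [-74, 110, 35], [1.22, 0, 0]]
  ]
}}

```text
clock: 6.95
tcp_pos: [0.651, -0.0655, 0.147]
orientation: [-1.882, -0.431, 0.31]
contact_force: [-1.1, 0.6, -1.4]
grip_width: 0.0599
```

Run:
```python
from h import *
import m3
where();grab("top","top2");m3.tray("top2",80,(240,200,312,310),190)
for p in ([-157,-18,91],[-108+32*.94,-18,70-32*.342]): print(np.round(p,1),rel(p,ori(20,-1)))
grab("scene","scene2")
```

```text
t 6.95 stand [-171.   -17.8  147. ] tool z [ 0.94   0.002 -0.341] y [-0.341  0.005 -0.94 ] F [ 1.   0.7 -1.4] grip 59.9 q [ 0.33  1.08  0.02  1.14 -0.79  1.91 -0.63]
top2 c [-47.3  -9. ] size [259.2 163.7] ang 61.72 depth z [-33.8  22.7  78.2] box [[-180.8000030517578, -84.4000015258789], [-36.599998474121094, -161.89999389648438], [86.19999694824219, 66.30000305175781], [-58.0, 143.89999389648438]]
[-157  -18   91] ([1.3, 48.2, 32.4], [-0.006, 0.001, -0.006])
[-77.9 -18.   59.1] ([1.4, 51.7, 117.6], [-0.006, 0.001, -0.006])
```

View pics/scene2.png

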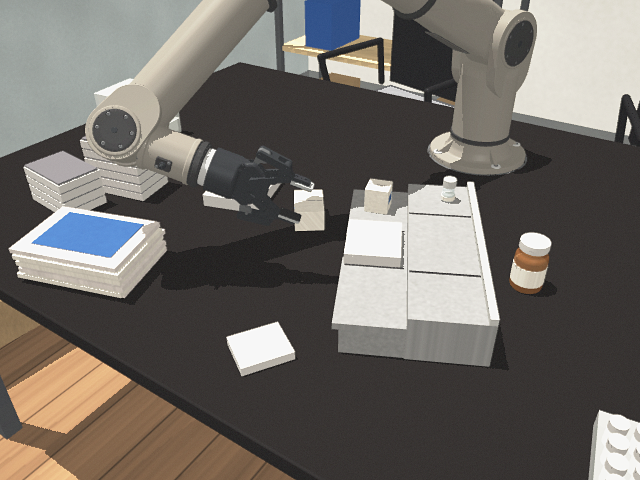

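The scene view shows the tray at px (375,240), beside the notch marks, and the gripper to its left, tilted and clear. I'll check that the tray is centred using the unobstructed scene camera.

Run:
```python
from h import *
import m3
m3.tray("scene2",80,(340,205,405,275),215)
m3.tray("top2",80,(240,200,298,292),190)
```

```text
scene2 c [-59.3  -1.4] size [101.5 221. ] ang 0.55 depth z [-57.4   8.1  79.6] box [[-111.0999984741211, 108.5999984741211], [-109.0, -112.4000015258789], [-7.5, -111.4000015258789], [-9.600000381469727, 109.5999984741211]]
top2 c [-42.4 -34.7] size [216.1 133.9] ang 60.55 depth z [-36.5  -7.1  78.9] box [[-153.8000030517578, -95.9000015258789], [-37.20000076293945, -161.6999969482422], [69.0999984741211, 26.5], [-47.5, 92.30000305175781]]
```

Run:
```python
from h import *
for fn in ("top2","scene2","top1"):
    p,d,K,T=load(fn);P=w2s(cloud(d,K,T)*1000)
    m=(abs(P[...,2]-80)<5)&(P[...,0]<-15)&(P[...,0]>-105)&(abs(P[...,1])<85)
    m&=p.min(-1)>(190 if fn!="scene2" else 200)
    y=P[...,1][m];x=P[...,0][(abs(P[...,2]-80)<5)&(P[...,0]<-5)&(P[...,0]>-130)&(abs(P[...,1])<50)&(p.min(-1)>190)]
    print(fn,m.sum(),np.percentile(y,[.5,2,50,98,99.5]).round(1),np.percentile(x,[.5,2,98,99.5]).round(1))
```

```text
top2 1738 [-53.8 -51.9   1.1  53.   54.7] [-105.9 -104.5  -13.7  -12.3]
scene2 1819 [-54.8 -53.2  -3.6  52.7  54.7] [-108.2 -107.1  -16.   -14.7]
top1 1602 [-58.  -54.4   0.2  48.1  49.6] [-105.9 -104.6  -14.2  -12.6]
```

>>> {"fn": "play_rows", "kwargs": {
  "deltas": [
    [60, [1, 25, 5], [0, 0, 0]],
    [60, [1, 48, 25], [-0.006, 0, -0.006]],
    [60, [1, 50, 45], [-0.006, 0, -0.006]],
    [60, [1, 51, 65], [-0.006, 0, -0.006]],
    [60, [1, 52, 85], [-0.006, 0, -0.006]],
    [60, [1, 52, 102], [-0.006, 0, -0.006]],
    [60, [1, 52, 115], [-0.006, 0, -0.006]],
    [60, [1, 52, 117], [-0.006, 0, -0.006]]
  ]
}}

```text
clock: 8.05
tcp_pos: [0.6108, 0.0185, 0.0601]
orientation: [-1.884, -0.441, 0.303]
contact_force: [-0.1, -0.5, 0.8]
grip_width: 0.0599
```

Run:
```python
from h import *
where();grab("wrist","w3");grab("scene","scene3")
a=cv2.imread("pics/w3.png");b=cv2.imread("pics/scene3.png")[150:350,200:520];b=cv2.resize(b,None,fx=1.2,fy=1.2)
a=cv2.resize(a,(400,300));o=np.zeros((300,800,3),np.uint8);o[:,:400]=a;o[:240,400:784]=b;cv2.imwrite("pics/c3.png",o)
```

```text
t 8.05 stand [-77.9 -18.5  60.1] tool z [ 0.939  0.001 -0.345] y [-0.345 -0.004 -0.939] F [-0.4  0.3  0.8] grip 59.9 q [ 0.26  1.1  -0.01  1.34 -0.8   1.7  -0.52]
```

View pics/c3.png

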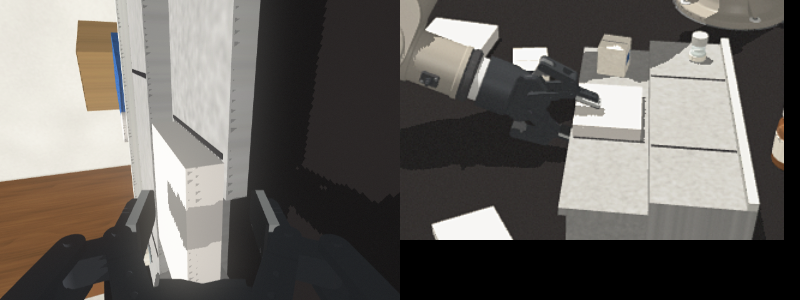

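Wrist: the tray's outer edge sits between the jaws at about px (185,240). Scene: one finger is above the tray and one is in the notch. Next I'll close while raising, so that the tray aligns with the pads.

>>> {"fn": "play_rows", "kwargs": {
  "deltas": [
    [40, [0, 0, 0], [0, 0, 0]],
    [33, [0, -3, 0], [0, 0, 0]],
    [30, [0, -8, 0], [0, 0, 0]],
    [27, [0, -14, 0], [0, 0, 0]],
    [24, [0, -20, -1], [0, 0, 0]],
    [21, [0, -26, -1], [0, 0, 0]],
    [15, [0, -32, -2], [0, 0, 0]],
    [15, [0, -32, -2], [0, 0, 0]]
  ],
  "squeeze": 25
}}

```text
clock: 9.15
tcp_pos: [0.6071, 0.0257, 0.0916]
orientation: [-1.885, -0.44, 0.302]
contact_force: [0.7, -2.4, 4.5]
grip_width: 0.0196
```

>>> {"fn": "play_rows", "kwargs": {
  "deltas": [
    [12, [0, 0, 0], [0, 0, 0]],
    [12, [0, 0, 0], [0, 0, 0]]
  ],
  "squeeze": 30
}}

```text
clock: 9.4
tcp_pos: [0.6071, 0.0258, 0.0916]
orientation: [-1.884, -0.44, 0.302]
contact_force: [0.4, -1.6, 3.7]
grip_width: 0.0193
```

Run:
```python
from h import *
where();grab("wrist","w4");grab("scene","scene4")
a=cv2.imread("pics/w4.png");b=cv2.imread("pics/scene4.png")[150:350,200:520];b=cv2.resize(b,None,fx=1.2,fy=1.2)
a=cv2.resize(a,(400,300));o=np.zeros((300,800,3),np.uint8);o[:,:400]=a;o[:240,400:784]=b;cv2.imwrite("pics/c4.png",o)
```

```text
t 9.4 stand [-69.7 -18.4  91.6] tool z [ 0.939  0.    -0.345] y [-0.345 -0.004 -0.939] F [-1.7  0.3  3.7] grip 19.3 q [ 0.25  1.04 -0.01  1.37 -0.8   1.71 -0.54]
```

View pics/c4.png

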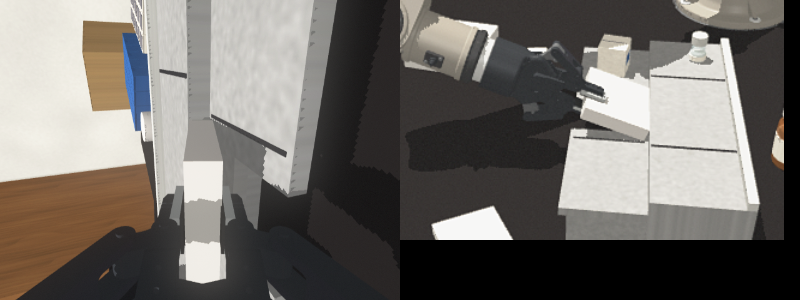

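Wrist view: the tray is held flat between the pads at about px (205,220). Scene: its outer edge is raised about 20°. I'll measure where the tray sits in the grip and compute the tip path.

Run:
```python
from h import *
c=np.array(r.camera_model("wrist")["T_tool_cam"]);z=np.load("pics/w4.npz");d=z["d"];K=z["K"]
Pt=cloud(d,K,c)*1000
for u,v in [(325,270),(325,300),(325,340),(325,370),(325,400),(325,425),(300,450),(350,450)]: print(u,v,z["p"][v,u],Pt[v-2:v+3,u-2:u+3].reshape(-1,3).mean(0).round(1))
# white tray pixels: tool-z extents from wrist & from scene
p,d,K,T=load("scene4");P=w2s(cloud(d,K,T)*1000);m=(p.min(-1)>200)&(abs(P[...,1])<75)&(P[...,0]<2)&(P[...,0]>-125)&(P[...,2]>70)
Q=P[m];t=np.radians(20.2);ax=np.array([np.cos(t),0,-np.sin(t)]);pe=np.array([np.sin(t),0,np.cos(t)])
o=r.get_obs();tc=w2s(o["tcp_pos"]*1000);print(len(Q),"along",np.percentile((Q-tc)@ax,[1,5,50,95,99]).round(1),"perp",np.percentile((Q-tc)@pe,[5,50,95]).round(1),"y",np.percentile(Q[:,1],[1,99]).round(1))
pl=Q-Q.mean(0);n=np.linalg.svd(pl,full_matrices=False)[2][2];print("normal",n.round(3))
```

```text
325 270 [242 239 233] [ 32.8   0.9 -25.6]
325 300 [242 239 234] [ 22.1   0.9 -25.4]
325 340 [169 165 159] [  7.    0.9 -25.5]
325 370 [166 163 156] [ -5.    0.9 -25.7]
325 400 [241 238 232] [-17.8   0.9 -25.7]
325 425 [241 237 231] [-29.    0.9 -25.8]
300 450 [58 58 57] [ -0.1  -5.6 -63.3]
350 450 [62 61 59] [  8.9   6.4 -71.7]
1812 along [-27.4 -23.8  27.4  69.2  71.4] perp [ 8.1 10.1 13. ] y [-60.8  56.1]
normal [-0.314 -0.004 -0.949]
```

```bash
cat > tip.py <<'E'
from h import *
def tcp(a,H,y):
    t=np.radians(a);q=np.array(H)-69.4*np.array([np.cos(t),-np.sin(t)])-10*np.array([np.sin(t),np.cos(t)]);return np.array([q[0],y,q[1]])
Hs=lambda a:(np.interp(a,[20,90,150],[-2.5,-1,6]),np.interp(a,[20,30,150],[80,82.5,82.5]))
def rows(a0,da,n,o):
    for i in range(1,n+1):
        a=a0+da*i;print(a,rel(tcp(a,Hs(a),-18),ori(a,-1),o))
if __name__=="__main__":
    import sys
    o=where();a0,da=float(sys.argv[1]),float(sys.argv[2]);rows(a0,da,8,o)
E
python3 tip.py 20 6
```

```text
t 9.5 stand [-69.7 -18.4  91.6] tool z [ 0.939  0.    -0.345] y [-0.345 -0.004 -0.939] F [-1.8 -0.2  4.5] grip 19.2 q [ 0.25  1.04 -0.01  1.37 -0.8   1.71 -0.54]
26.0 ([-0.3, -10.8, -3.3], [-0.101, 0.0, 0.004])
32.0 ([-0.3, -19.1, -3.5], [-0.206, -0.0, 0.004])
38.0 ([-0.3, -26.5, -2.5], [-0.311, -0.0, 0.004])
44.0 ([-0.2, -33.7, -0.8], [-0.416, -0.001, 0.004])
50.0 ([-0.2, -40.7, 1.7], [-0.52, -0.001, 0.004])
56.0 ([-0.2, -47.4, 4.9], [-0.625, -0.001, 0.004])
62.0 ([-0.2, -53.8, 8.7], [-0.73, -0.001, 0.004])
68.0 ([-0.1, -59.7, 13.2], [-0.834, -0.002, 0.004])
```

>>> {"fn": "play_rows", "kwargs": {
  "deltas": [
    [12, [0, -11, -3], [-0.1, 0, 0]],
    [12, [0, -19, -3.5], [-0.205, 0, 0]],
    [12, [0, -26.5, -2.5], [-0.31, 0, 0]],
    [12, [0, -33.5, -1], [-0.415, 0, 0]],
    [12, [0, -40.5, 1.5], [-0.52, 0, 0]],
    [12, [0, -47.5, 5], [-0.625, 0, 0]],
    [12, [0, -54, 8.5], [-0.73, 0, 0]],
    [12, [0, -59.5, 13], [-0.835, 0, 0]]
  ]
}}

```text
clock: 10.5
tcp_pos: [0.5926, 0.0547, 0.1426]
orientation: [-2.698, -0.628, 0.114]
contact_force: [-0.5, 0.9, -0.8]
grip_width: 0.0194
```

```bash
python3 tip.py 68 6
```

```text
t 10.5 stand [-37.4 -18.1 142.6] tool z [ 0.37  -0.004 -0.929] y [-0.929 -0.003 -0.37 ] F [ 1.   0.1 -0.8] grip 19.4 q [-0.15  0.55  0.19  1.73 -0.49  1.1  -0.81]
74.0 ([-0.1, -8.2, -0.9], [-0.099, -0.004, 0.003])
80.0 ([-0.0, -15.7, -0.8], [-0.204, -0.004, 0.003])
86.0 ([-0.0, -23.1, 0.1], [-0.309, -0.004, 0.003])
92.0 ([0.0, -30.5, 1.8], [-0.413, -0.004, 0.002])
98.0 ([0.0, -38.1, 4.4], [-0.518, -0.004, 0.002])
104.0 ([0.0, -45.5, 7.7], [-0.623, -0.005, 0.002])
110.0 ([0.0, -52.4, 11.6], [-0.728, -0.005, 0.002])
116.0 ([0.0, -59.0, 16.3], [-0.832, -0.005, 0.002])
```

>>> {"fn": "play_rows", "kwargs": {
  "deltas": [
    [12, [0, -8, -1], [-0.1, -0.004, 0.003]],
    [12, [0, -15.5, -1], [-0.205, -0.004, 0.003]],
    [12, [0, -23, 0], [-0.31, -0.004, 0.003]],
    [12, [0, -30.5, 2], [-0.415, -0.004, 0.003]],
    [12, [0, -38, 4.5], [-0.52, -0.004, 0.003]],
    [12, [0, -45.5, 7.5], [-0.625, -0.004, 0.003]],
    [12, [0, -52.5, 11.5], [-0.73, -0.005, 0.003]],
    [12, [0, -59, 16.5], [-0.83, -0.005, 0.002]]
  ]
}}

```text
clock: 11.5
tcp_pos: [0.5657, 0.1102, 0.1488]
orientation: [2.626, 0.609, 0.142]
contact_force: [-0.4, -0.3, -1.8]
grip_width: 0.0195
```

```bash
python3 tip.py 116 4; python3 -c "
from h import *
grab('scene','scene5')"
```

```text
t 11.5 stand [ 24.3 -18.3 148.8] tool z [-0.439 -0.002 -0.898] y [-0.898 -0.001  0.439] F [-0.1  0.5 -1.8] grip 19.5 q [-0.99  0.48  0.56  1.97  0.3   0.79 -1.81]
120.0 ([-0.3, -4.3, -0.8], [-0.069, -0.002, 0.001])
124.0 ([-0.3, -9.7, -1.1], [-0.139, -0.002, 0.001])
128.0 ([-0.3, -15.0, -1.2], [-0.209, -0.002, 0.001])
132.0 ([-0.3, -20.3, -0.9], [-0.278, -0.002, 0.001])
136.0 ([-0.3, -25.5, -0.3], [-0.348, -0.002, 0.001])
140.0 ([-0.3, -30.7, 0.7], [-0.418, -0.002, 0.001])
144.0 ([-0.3, -35.7, 2.0], [-0.488, -0.002, 0.001])
148.0 ([-0.3, -40.7, 3.6], [-0.558, -0.002, 0.0])
```

View pics/scene5.png

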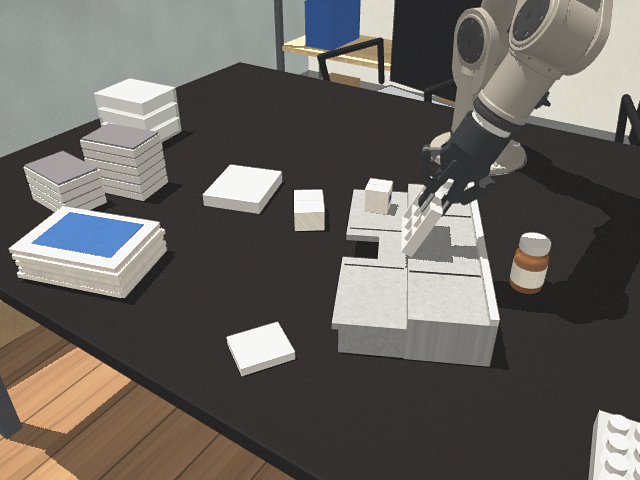

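The tray is at px (425,215), tipped past vertical with its cells facing outward. The gripper is well clear of the jar.

>>> {"fn": "play_rows", "kwargs": {
  "deltas": [
    [12, [0, -4.5, -1], [-0.07, -0.002, 0]],
    [12, [0, -9.5, -1], [-0.14, -0.002, 0]],
    [12, [0, -15, -1], [-0.21, -0.002, 0]],
    [12, [0, -20.5, -1], [-0.28, -0.002, 0]],
    [12, [0, -25.5, 0], [-0.35, -0.002, 0]],
    [12, [0, -30.5, 1.5], [-0.42, -0.002, 0]],
    [12, [0, -36, 3], [-0.49, -0.002, 0]],
    [12, [0, -41, 5], [-0.56, -0.002, 0]]
  ]
}}

```text
clock: 12.55
tcp_pos: [0.5489, 0.1455, 0.1243]
orientation: [2.078, 0.491, 0.269]
contact_force: [0.3, -1.1, 2.0]
grip_width: 0.0196
```

Run:
```python
from h import *
o=where();tc=w2s(o["tcp_pos"]*1000);a=np.radians(148);ax=np.array([np.cos(a),0,-np.sin(a)]);pe=np.array([np.sin(a),0,np.cos(a)])
print("H",tc+69.4*ax+10*pe)
```

```text
t 12.55 stand [ 63.4 -18.7 124.3] tool z [-0.851 -0.004 -0.525] y [-0.525 -0.007  0.851] F [-1.2  0.2  2. ] grip 19.6 q [-1.39  0.85  0.74  1.97  0.56  0.91 -2.3 ]
H [  9.87072361 -18.67907362  79.03974546]
```

>>> {"fn": "play_rows", "kwargs": {
  "deltas": [
    [28, [0, 0, 0], [0, 0, 0]],
    [36, [0, 0, 0], [0, 0, 0]],
    [46, [0, 0, 0], [0, 0, 0]],
    [58, [0, 0, 0], [0, 0, 0]],
    [58, [0, -3, 1], [0, 0, 0]],
    [58, [0, -5, 3], [0, 0, 0]],
    [58, [0, -9, -3], [0, 0, 0]],
    [58, [0, -12, -9], [0, 0, 0]]
  ]
}}

```text
clock: 13.55
tcp_pos: [0.5425, 0.1576, 0.1194]
orientation: [2.076, 0.49, 0.268]
contact_force: [3.4, -5.3, 2.8]
grip_width: 0.0582
```

Run:
```python
from h import *
where();grab("scene","scene6");b=cv2.imread("pics/scene6.png")[120:380,280:600];cv2.imwrite("pics/c6.png",cv2.resize(b,None,fx=2,fy=2))
```

```text
t 13.55 stand [ 77.1 -18.3 119.4] tool z [-0.852 -0.003 -0.523] y [-0.523 -0.007  0.852] F [-6.2 -0.7  2.8] grip 58.2 q [-1.4   0.86  0.72  1.96  0.54  0.93 -2.31]
```

View pics/c6.png

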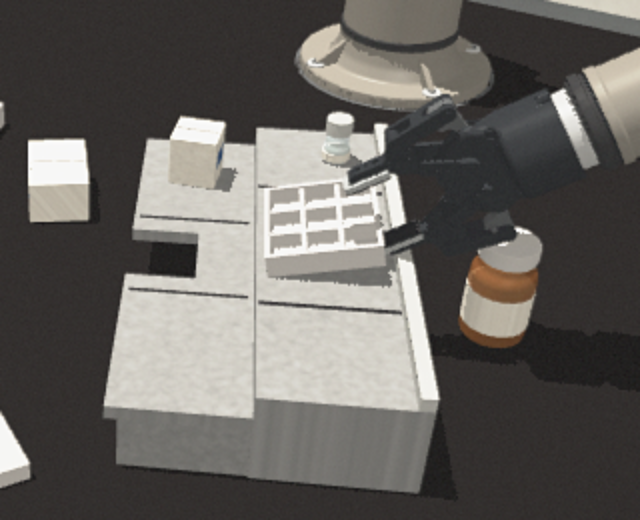

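The tray lies open side up, leaning slightly on the lower finger near px (405,238). The gripper is above the jar. Next I'll retract along the tool axis.

>>> {"fn": "play_rows", "kwargs": {
  "deltas": [
    [58, [0, 2, -8], [0, 0, 0]],
    [58, [0, 2, -20], [0, 0, 0]],
    [58, [0, 2, -35], [0, 0, 0]],
    [58, [0, 2, -55], [0, 0, 0]],
    [58, [0, 10, -80], [0, 0, 0]],
    [58, [0, 40, -110], [0, 0, 0]],
    [58, [0, 70, -120], [0.15, 0, 0]],
    [58, [0, 90, -120], [0.3, 0, 0]]
  ]
}}

```text
clock: 14.6
tcp_pos: [0.5186, 0.2101, 0.2611]
orientation: [2.372, 0.563, 0.207]
contact_force: [1.2, 0.4, -0.3]
grip_width: 0.0579
```

```bash
cat > m4.py <<'E'
from h import *
import sys
def up(fn):
    p,d,K,T=load(fn);P=w2s(cloud(d,K,T)*1000)
    m=(abs(P[...,2]-99)<7)&(P[...,0]>-25)&(P[...,0]<114)&(abs(P[...,1])<85)&(p.min(-1)>120)
    m=cv2.morphologyEx(m.astype(np.uint8),cv2.MORPH_CLOSE,np.ones((5,5)));n,l,s,c=cv2.connectedComponentsWithStats(m);Q=P[l==1+np.argmax(s[1:,4])]
    Q=Q[abs(Q[:,2]-99)<7];rc=cv2.minAreaRect(Q[:,:2].astype(np.float32))
    n=np.linalg.svd(Q-Q.mean(0),full_matrices=False)[2][2]
    print(fn,len(Q),"x",np.percentile(Q[:,0],[.5,2,98,99.5]).round(1),"y",np.percentile(Q[:,1],[.5,2,98,99.5]).round(1),"rect",np.round(rc[0],1),np.round(rc[1],1),round(rc[2],1),"z",np.percentile(Q[:,2],[5,50,95]).round(1),"n",n.round(3))
E
python3 - <<'E'
from h import *
import m4
where();grab("scene","scene7");grab("top","top7");m4.up("scene7");m4.up("top7")
b=cv2.imread("pics/scene7.png")[120:380,280:600];cv2.imwrite("pics/c7.png",cv2.resize(b,None,fx=2,fy=2))
E
```

```text
t 14.6 stand [134.8 -19.8 261.1] tool z [-0.655 -0.005 -0.755] y [-0.755 -0.009  0.655] F [-0.2 -1.2 -0.3] grip 57.9 q [-1.42  0.46  0.74  1.87  0.42  1.15 -2.03]
scene7 1296 x [  6.9   7.  101.1 101.9] y [-57.1 -56.1  54.9  56.5] rect [59.7  0.8] [117.6 106.9] 89.2 z [ 92.6  97.  100.7] n [-0.004  0.001 -1.   ]
top7 708 x [  9.4   9.9 103.8 104.4] y [-53.9 -53.2  55.9  56.3] rect [57.1  1. ] [ 95.7 111.8] 0.1 z [ 93.2  98.4 103.3] n [ 0.     0.001 -1.   ]
```

View pics/c7.png

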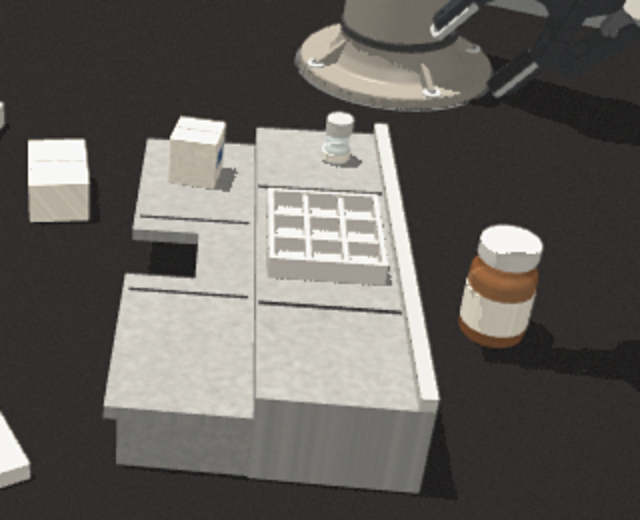

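The tray lies flat and open side up between the marks, at x ≈ 9–104, y ≈ 0.5, about 11 mm short of the rail. Next I'll turn the tool 90° and push with both fingers.

Run:
```python
from h import *
Rt=SR@np.diag([1.,-1,-1]);print(rel([-25,0.5,230],Rt))
```

```text
([-20.3, 93.6, 126.5], [0.561, 0.555, -1.5])
```

>>> {"fn": "play_rows", "kwargs": {
  "deltas": [
    [60, [-5, 25, 20], [0.07, 0.07, -0.19]],
    [60, [-10, 45, 50], [0.14, 0.14, -0.37]],
    [60, [-15, 65, 80], [0.21, 0.21, -0.56]],
    [60, [-20, 85, 110], [0.28, 0.28, -0.75]],
    [60, [-20, 93, 126], [0.35, 0.35, -0.94]],
    [60, [-20, 93, 126], [0.42, 0.42, -1.12]],
    [60, [-20, 93, 126], [0.49, 0.49, -1.31]],
    [60, [-20, 93, 126], [0.56, 0.555, -1.5]]
  ]
}}

```text
clock: 15.7
tcp_pos: [0.5697, 0.0595, 0.2298]
orientation: [1.906, 2.333, 0.046]
contact_force: [-0.2, 0.7, -0.6]
grip_width: 0.0599
```

Run:
```python
from h import *
where()
Rt=SR@np.diag([1.,-1,-1]);print(rel([-25,0.5,88],Rt))
```

```text
t 15.7 stand [-23.    0.4 229.8] tool z [-0.104 -0.081 -0.991] y [-0.245 -0.964  0.105] F [ 0.7 -0.1 -0.6] grip 59.9 q [-0.61  0.26  0.42  1.91 -0.03  0.88  0.01]
([9.4, -14.5, 140.8], [0.094, 0.093, -0.253])
```

>>> {"fn": "play_rows", "kwargs": {
  "deltas": [
    [60, [0, 0, 0], [0.05, 0.05, -0.13]],
    [60, [0, 0, 0], [0.094, 0.093, -0.253]],
    [60, [2, -3, 40], [0.094, 0.093, -0.253]],
    [60, [5, -8, 90], [0.094, 0.093, -0.253]],
    [60, [8, -12, 120], [0.094, 0.093, -0.253]],
    [60, [9.4, -14.5, 136], [0.094, 0.093, -0.253]],
    [60, [9.4, -14.5, 140.8], [0.094, 0.093, -0.253]],
    [60, [9.4, -14.5, 140.8], [0.094, 0.093, -0.253]]
  ]
}}

```text
clock: 16.7
tcp_pos: [0.5711, 0.0579, 0.0887]
orientation: [1.663, 2.664, 0.002]
contact_force: [-0.3, 0.3, 0.8]
grip_width: 0.0598
```

Run:
```python
from h import *
where()
Rt=SR@np.diag([1.,-1,-1])
for x in (-4,9,11): print(rel([x,0.5,88],Rt))
```

```text
t 16.7 stand [-25.   -0.2  88.7] tool z [-0.    -0.001 -1.   ] y [-0.    -1.     0.001] F [0.4 0.2 0.8] grip 59.8 q [-0.44  0.5   0.3   1.94 -0.22  0.73  0.44]
([21.0, -0.7, 0.7], [0.001, 0.0, -0.0])
([34.0, -0.7, 0.6], [0.001, 0.0, -0.0])
([36.0, -0.7, 0.6], [0.001, 0.0, -0.0])
```

>>> {"fn": "play_rows", "kwargs": {
  "deltas": [
    [60, [8, 0, 0], [0, 0, 0]],
    [60, [16, 0, 0], [0, 0, 0]],
    [60, [21, 0, 0], [0, 0, 0]],
    [60, [24, 0, 0], [0, 0, 0]],
    [60, [27, 0, 0], [0, 0, 0]],
    [60, [29.5, 0, 0], [0, 0, 0]],
    [60, [31.5, 0, 0], [0, 0, 0]],
    [60, [33, 0, 0], [0, 0, 0]]
  ]
}}

```text
clock: 17.7
tcp_pos: [0.557, 0.087, 0.0887]
orientation: [1.663, 2.663, 0.001]
contact_force: [2.5, -5.1, -0.0]
grip_width: 0.0599
```

>>> {"fn": "play_rows", "kwargs": {
  "deltas": [
    [60, [1, 0, 0], [0, 0, 0]],
    [60, [2, 0, 0], [0, 0, 0]],
    [60, [2, 0, 0], [0, 0, 0]]
  ]
}}

```text
clock: 18.08
tcp_pos: [0.5569, 0.0871, 0.0889]
orientation: [1.663, 2.66, 0.0]
contact_force: [2.3, -5.5, -0.4]
grip_width: 0.0599
```

Run:
```python
from h import *
import m4
where();grab("scene","scene8");m4.up("scene8")
```

```text
t 18.07 stand [ 7.4 -0.2 88.9] tool z [-0.004 -0.003 -1.   ] y [-0.001 -1.     0.003] F [-5.9  0.4 -0.4] grip 59.9 q [-0.5   0.49  0.3   1.96 -0.21  0.72  0.38]
scene8 1233 x [ -1.8  14.5 111.8 112.7] y [-57.  -56.   54.8  56.6] rect [55.2  5.2] [153.9 117.4] 90.0 z [ 92.7  97.1 100.7] n [-0.001 -0.002 -1.   ]
```

>>> {"fn": "play_rows", "kwargs": {
  "deltas": [
    [60, [3, 0, 0], [0, 0, 0]],
    [60, [5, 0, 0], [0, 0, 0]],
    [60, [5, 0, 0], [0, 0, 0]],
    [60, [0, 0, 0], [0, 0, 0]],
    [60, [-12, 0, 0], [0, 0, 0]],
    [60, [-30, 0, -20], [0, 0, 0]],
    [60, [-40, 0, -80], [0, 0, 0]],
    [60, [-40, 0, -140], [0, 0, 0]]
  ]
}}

```text
clock: 19.12
tcp_pos: [0.5736, 0.0503, 0.2303]
orientation: [1.666, 2.66, -0.002]
contact_force: [2.0, 0.1, 0.4]
grip_width: 0.06
```

>>> {"fn": "play_rows", "kwargs": {
  "deltas": [
    [60, [-60, 0, -60], [0, 0, 0]],
    [60, [-120, 0, -90], [0, 0, 0]],
    [60, [-150, 0, -100], [0, 0, 0]],
    [60, [-150, 0, -100], [0, 0, 0]]
  ]
}}

```text
clock: 19.62
tcp_pos: [0.6401, -0.0902, 0.333]
orientation: [1.673, 2.65, -0.002]
contact_force: [-0.6, 0.0, 0.1]
grip_width: 0.0603
```

Run:
```python
from h import *
import m4
where();grab("scene","scene9");grab("top","top9");m4.up("scene9");m4.up("top9")
p,d,K,T=load("scene9");P=w2s(cloud(d,K,T)*1000)
# tray vs rail gap along y: brightest profile at rim; bystanders before/after from top
p0,d0,_,_=load("top0");p9,d9,K9,T9=load("top9")
df=cv2.absdiff(p0,p9).max(-1)>60
for n,b in dict(carton=(295,285,330,322),vial=(248,328,274,352),jar=(163,298,200,330),flat=(348,265,395,316)).items():
    print(n,"changed px",df[b[1]:b[3],b[0]:b[2]].sum())
a=cv2.resize(cv2.imread("pics/scene9.png")[150:350,320:560],(480,400));c=cv2.resize(cv2.imread("pics/top9.png")[170:390,155:331],(320,400))
cv2.imwrite("pics/c9.png",np.hstack([a,c]))
```

```text
t 19.62 stand [-188.4    2.9  333. ] tool z [-0.007 -0.003 -1.   ] y [-0.01  -1.     0.003] F [0.3 0.6 0.1] grip 60.3 q [-0.28  0.37  0.44  1.53 -0.16  1.27  0.63]
scene9 1301 x [ 17.5  18.2 111.7 112.6] y [-56.6 -56.   54.9  56.7] rect [65.3  8.7] [ 95.7 132.8] 0.1 z [ 92.5  97.  100.4] n [-0.001  0.001 -1.   ]
top9 631 x [ 20.7  21.2 113.2 113.7] y [-54.1 -53.   54.6  55.7] rect [67.2  0.7] [ 93.4 111.3] 0.2 z [ 93.3  98.5 103.3] n [-0.002  0.006 -1.   ]
carton changed px 470
vial changed px 495
jar changed px 0
flat changed px 78
```

View pics/c9.png

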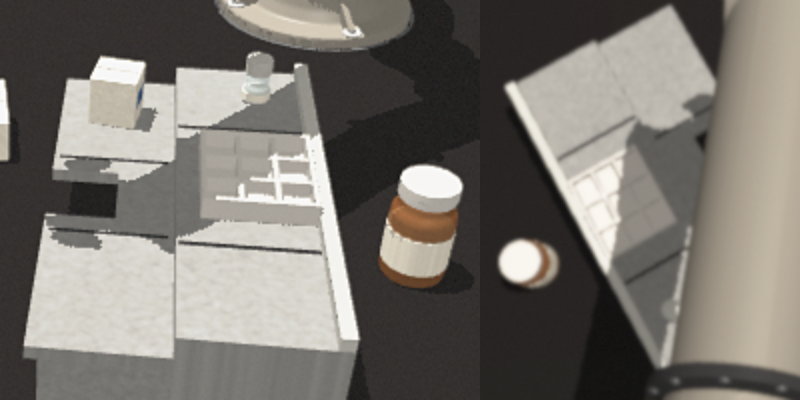

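Run:
```python
from h import *
for fn in ("scene0","scene9"):
    p,d,K,T=load(fn);P=w2s(cloud(d,K,T)*1000);out=[]
    for c,z0,z1,rad in [((-60,134),85,120,40),((70,151),95,130,25),((205,5),20,100,45),((-206,169),15,50,70)]:
        m=(np.hypot(P[...,0]-c[0],P[...,1]-c[1])<rad)&(P[...,2]>z0)&(P[...,2]<z1);out.append(np.median(P[m],0).round(1).tolist())
    print(fn,out)
r.hand_in()
```

```text
scene0 [[-59.8, 119.7, 107.2], [71.5, 141.4, 115.2], [203.6, -17.1, 66.5], [-199.3, 146.1, 43.6]]
scene9 [[-59.9, 119.7, 107.5], [71.3, 140.9, 116.4], [203.4, -17.1, 66.9], [-199.7, 145.9, 43.6]]
the job is handed in; nothing more can be done
```

I moved the middle-sized tray as asked and handed the job in at about 19.6 s on the robot's clock; no verdict was reported.

- **Slide:** I pushed the tray along the lower shelf with two fingers until it was centred over the notch, lying flat and within about 1 mm in y.
- **Tip:** I gripped its edge through the notch and tipped it over the step, then released it open side up on the upper shelf.
- **Push to the rail:** I pushed it on until it met the rail, with about 6 N of contact, then backed the arm away.

**Last checks**
- **Tray:** it lies flat, with y about -55 to +55 between the marks at ±90, and is turned by no more than about 0.2°.
- **Gap to the rail:** the tray's outer edge measured x about 113–114, against the rail face at 115. That gap is within the measurement error, and the push stopped with contact.
- **Bystanders:** before and after views of the carton, flat box, jar and vial agree within about 1 mm, so none of them moved.
- **Measurements that failed or disagreed:**
  - The overhead before/after comparison flagged changes at the carton, vial and flat box. The arm was covering part of that view, so I used the scene camera instead.
  - The scene camera's outline box for the tray came out about 20 mm too long in y, because of stray pixels. Its percentile limits agreed with the overhead view.

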